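Free the glaze-bottle tray: stand the fallen bottle, hold the index plunger back

TASK

I want to draw the tray of glaze bottles off its dock: first stand the fallen bottle upright on the tray between its two neighbours and let go of it, then pull the sprung plunger at the end of the tray fully back, clear of its hole, and keep holding it there. Finish while still holding the plunger back; do not let it go. Do not knock over or shift the other two containers, and leave the other things on the table where they are.

Things in the scene. Friction and masses are not known exactly. Their poses are not given: they have to be found in the camera images.
- glaze_bottle: the fallen square-bodied white bottle, 110 mm long, 0.22-0.36 kg, lying flat along the lane (within 10 degrees), cap away from the plunger end. Origin: centre of its flat base; own z runs base to cap. Body 48 x 48 mm up to 68 mm, neck 20 mm thick, then a ball-shaped grey cap 32 mm across, centre at 94 mm. Pinched lightly (8 N) across the ball's middle, it turns between the pads
- tall_bottle: neighbour standing on the tray near one of its ends (either): round white bottle 52 mm across, 135 mm high, 30 mm cap. Origin: centre of its base, z up
- squat_jar: neighbour standing near the tray's other end: round white jar 56 mm across, 75 mm high, 50 mm lid. Origin: centre of its base, z up
- dock: the fixed dock with the plywood tray (lane) on it. Origin: on the table under the tray's middle; y runs along the lane to the plunger end, z up. Tray 110 mm (x) by 360 mm (y), floor 12 mm above the table; 6 mm lips along both long sides, 90 mm apart inside. Plunger end: seat plate with hole at y 180-192, gap, guide block at y 208-232 mm, both 50 mm wide, under 71 mm high
- tray_mid (a point): middle of the tray's floor surface, 12 mm above the table; axes as the dock's. The neighbours stand about 135 mm either side of it along y, and the fallen bottle lies between them
- plunger (a joint): how far the plunger is pulled back, m: 0 = spring-seated in its hole, 0.022 = fully back against its stop. It slides level along the dock's +y, away from the tray. The 10 mm pin sits 10 mm deep in the hole. The spring pulls it home with 6 N at 0, 14 N at full travel
- pull_knob (a point): black spool-shaped pull knob on the plunger, moving with it. Origin: on the level pin axis, 45 mm above the table, at the neck's middle; axes as the dock's. Neck 18 mm across, y -18 to +18 mm (2 mm from the guide block when seated); end flange 38 mm across, y +18 to +28 mm. Free from above and on both x sides
- water_pot: blue ceramic cup 72 mm across, 75 mm high, beyond the tray; leave alone. Origin: centre of its underside
- bisque_bowl: terracotta bowl 120 mm across, 50 mm high, beyond the tray; leave alone. Origin: centre of its underside
- guide_stick: flat wooden stick 25 x 260 x 10 mm lying on the robot's side of the tray, long along its y; leave alone. Origin: centre of its underside
- brush: brush 170 mm long lying on the table, right of the tray; leave alone
- bisque_tile: terracotta tile 90 x 90 x 10 mm, left of the plunger; leave alone. Origin: centre of its underside
- wood_rib: small flat wooden scraper 50 x 90 x 6 mm, left of the plunger; leave alone. Origin: centre of its underside
Not all that is in view belongs to the job. Leave any orange look-alike of the glaze_bottle alone.

How it is judged:
By the outcome, as a careful person would: the job done as asked, in the order asked, and still so for the second after the job is handed in, while the arm keeps its last pose, push and grip.
It also fails if it takes over 45 s, if anything falls off the work surface, if the arm or the gripper's body presses on something with over 40 N, if the wrist force passes 120 N, or if a joint passes its speed limit or range.

ROBOT

A 7-joint arm with a two-finger parallel gripper is mounted at the origin on the work surface. World frame = base frame: x ahead of the robot, y to its left, z up, the work surface at z = 0. Lengths are in mm, angles in rad, forces in N, time in s.
With the tool pointing down it reaches from about 425 to 925 mm from the base axis. Payload 6.8 kg.
Tool frame: the origin (TCP) lies on the centre line of the jaws, within the pads' length; the fingertips stand 14 mm ahead of it and the grasp point (between the pads) lies 5 mm behind it (arm.nose_length is the distance from the TCP to the fingertips, in mm); z points along the fingers, y is the line along which they close (so a half turn about z gives the same grasp; the last joint's range is limited). The gripper opens to 88 mm and grips with 3 to 60 N. Pads are 20 mm wide; open, the fingers measure 115 mm over their backs; the gripper's body (75 mm by 178 mm) begins 61 mm behind the grasp point.
Start: joints at [-1.301, 0.477, 0.022, 1.555, -0.011, 1.109, -0.083], TCP at [248.989, 627.417, 236.664] pointing down, gripper open.
Joint ranges: [-2.96, 2.96], [-0.34, 2.1], [-1.41, 1.46], [0.24, 2.44], [-1.37, 4.51], [0.17, 1.92], [-2.96, 2.96]. Speed limits (rad/s): [2.39, 2.39, 3.14, 3.14, 3.14, 3.14, 3.14].

INTERFACE

Orientations are given as a unit quaternion [w, x, y, z].
In Python, from workcell import arm, eyes gives the robot as it stands.
- The arm moves only by the tool jog_arm, never from a script. Its arguments are lists of equal length, an entry for each row: "translation": the shift along the tool's x, y, z scaled (see below), a list of three; "twist": the turn, a rotation vector about the tool's x, y, z scaled (see below), a list of three; "jaw": the opening, from 0 (shut) to 1 (fully open). In form: {"translation": [[dx, dy, dz], ...], "twist": [[wx, wy, wz], ...], "jaw": [jaw, ...]}. A call has 1 to 5 rows; each row is the pose to reach, as a shift and turn from the pose commanded when the call began, along the tool's axes at that moment; what a row does not reach only later rows make up. The controller multiplies each number of a shift by 50 cm and each number of a turn by 0.5 rad. A row lasts 1/10 s, in which the tool goes at most 50 mm and 8.59 degrees, less where a joint would pass 70% of its speed; a pose out of reach is approached as far as the arm can. A call with a number of a shift or a turn outside -1 to 1 is refused whole. A call with a gripper value outside its range is refused whole. The fingers move at their own pace and stop on an object; "newtons" is the grip in N (left out, the last holds). Time passes only in rows, so rows that repeat a pose let the fingers close. It gives the time, the measured TCP pose, the force, the opening and the grip force at its end, in the units of the state.
- arm.read_state(): the state, without advancing time (a new reading comes with each control period).
- eyes.capture(name): name is "side" or "top" or "wrist"; returns (picture, depth): 480x640x3 uint8, blue, green, red; 480x640 float32, mm along the optical axis (not along the pixel's ray), 0 where there is no reading.
- eyes.camera_info(name): a dict with "camera_matrix" (3x3 intrinsics, pixels), "xyz" and "rotation" of the camera in the world; the wrist camera has in their place "mount" (4x4, takes a point from camera to tool coordinates, whose origin is the TCP and whose axes are the flange's). Camera axes: x right, y down, z forward; pixel columns grow to the right and rows downward; lengths in mm; the calibration is good to about 2 mm. A picture is of the moment at which its call begins: read the wrist's pose just before it. camera_info takes no time and is no camera call.
- arm.job_done(): hands the job in; it is judged then, once.
Trained networks look in the newest picture that a camera, given by its name, has taken for a name from the list of things; names that differ only in an ending like _2 or _b are one class to them, and where a whole thing is asked for, a point or a joint stands for the part that bears it (a point fixed in the world has none). Each returns a list of dicts, best first, with "p" (0 to 1); they miss things now and then, are a little off and sometimes report something else, mostly with a low value. They report only what shows in the picture. A call takes as long as a camera call. They do not tell look-alikes from the thing itself.
- eyes.trace(name, camera): "region" (480x640 bool, what is visible of it) and "rect" ([left, top, right, bottom] in pixels, round what is visible of it).
The state is a dict: "time": time; "joint_pos": joint angles; "dq": joint speeds; "joint_torque": joint torques, N m; "tcp_pos": TCP position; "eef_rot": TCP orientation; "ft_force": force on the tool from outside, world axes, zero at the start; "ft_torque": the same for the moment, N m; "width": opening from 0.0 (shut) to 1.0 (fully open); "finger_force": force on a finger pad.
Only numpy, scipy, OpenCV 4.12 (cv2) and the standard library are available. Lean on these libraries where they do the work, as an engineer would, in place of code of your own. Each camera call takes 0.05 s, during which the arm holds its last target. There are 200 camera calls.

## Working session

There is one attempt and no reset: what is moved stays moved. The work goes in short steps, Python scripts to look and compute and a tool call to move; the robot and the scene stay as the last step left them, time stands still between calls to the robot, and variables do not carry over. Pictures are saved under pics/ and viewed, at most 10 in all, crops included, and the job is handed in when it is done.

Besides the shell and the picture viewer there is one more tool, called after "Call:" as name(argument=value, ...) on one line, values as JSON. jog_arm: Moves the arm, as the interface text tells. Shifts and turns lie within -1 to 1; 1 stands for 50 cm of shift or 0.5 rad of turn. Its arguments: {"type":"object","properties":{"translation":{"type":"array","items":{"type":"array","items":{"type":"number"}}},"twist":{"type":"array","items":{"type":"array","items":{"type":"number"}}},"jaw":{"type":"array","items":{"type":"number"}},"newtons":{"type":"number"}},"required":["translation","twist","jaw"]}

```bash
ls; mkdir -p pics; cat > h.py <<'E'
import numpy as np, cv2
from scipy.spatial.transform import Rotation as R
from workcell import arm, eyes
np.set_printoptions(precision=3,suppress=True)
def rot(q): return R.from_quat([q[1],q[2],q[3],q[0]])
def campose(n,st=None):
    c=eyes.camera_info(n); K=np.array(c["camera_matrix"])
    if n=="wrist":
        M=np.array(c["mount"]); T=np.eye(4); T[:3,:3]=rot(st["eef_rot"]).as_matrix(); T[:3,3]=st["tcp_pos"]
        T=T@M; return K,T[:3,:3],T[:3,3]
    r=np.array(c["rotation"]); 
    if r.shape!=(3,3): r=rot(r).as_matrix()
    return K,r,np.array(c["xyz"])
def cloud(n,depth,st=None):
    K,r,t=campose(n,st); v,u=np.mgrid[:480,:640]
    p=np.stack([(u-K[0,2])/K[0,0]*depth,(v-K[1,2])/K[1,1]*depth,depth],-1)
    return p@r.T+t
E
python3 - <<'E'
from h import *
st=arm.read_state(); print(st)
im,d=eyes.capture("top"); cv2.imwrite("pics/top.png",im); np.save("top.npy",d)
P=cloud("top",d); print(eyes.camera_info("top"))
for n in ["glaze_bottle","tall_bottle","squat_jar","dock","pull_knob","water_pot","bisque_bowl","guide_stick"]:
    for o in eyes.trace(n,"top")[:3]:
        m=o["region"]&(d>0)
        q=P[m]
        print(n,round(o["p"],2),o["rect"],np.median(q,0),np.percentile(q,2,axis=0),np.percentile(q,98,axis=0))
E
```

```text
pics
{'time': 0.0, 'joint_pos': array([-1.301,  0.478,  0.022,  1.556, -0.011,  1.109, -0.083]), 'dq': array([ 0.001,  0.   ,  0.001, -0.001,  0.001,  0.   , -0.001]), 'joint_torque': array([  0.   , -58.286,   1.535, -27.261,  -0.054,   0.017,   0.   ]), 'tcp_pos': array([248.795, 626.877, 235.712]), 'eef_rot': array([-0.   ,  0.188,  0.982, -0.001]), 'ft_force': array([0.082, 0.521, 0.111]), 'ft_torque': array([-0.034,  0.014, -0.012]), 'finger_force': 0.0, 'width': 0.9999257655825904}
{'camera_matrix': array([[498.862,   0.   , 316.409],
       [  0.   , 498.862, 243.002],
       [  0.   ,   0.   ,   1.   ]]), 'xyz': array([ 289.011,    8.772, 1014.844]), 'rotation': array([-0.076,  0.775, -0.624,  0.065])}
glaze_bottle 0.92 [334.0, 226.0, 389.9, 258.5] [495.671 -32.954  57.677] [473.36  -93.02   17.067] [519.733   6.87   62.175]
glaze_bottle 0.67 [197.4, 300.0, 240.5, 353.4] [274.742 196.984  45.834] [234.963 158.497  -0.675] [320.356 246.888  50.347]
glaze_bottle 0.62 [424.4, 342.4, 488.5, 378.3] [ 315.804 -269.132   45.464] [ 279.64  -312.19     9.496] [ 352.976 -219.504   49.9
[... 674 characters left out ...]
.01   51.858] [468.436 157.993   0.491] [501.701 237.75   64.179]
water_pot 0.85 [399.3, 157.4, 439.1, 202.0] [ 667.329 -126.274   40.273] [ 621.829 -154.942    1.191] [687.355 -91.766  75.817]
bisque_bowl 0.61 [297.1, 134.0, 354.9, 187.3] [663.743  68.847  20.455] [605.326  14.369   1.568] [706.014 120.016  50.052]
bisque_bowl 0.2 [220.5, 212.5, 264.3, 230.5] [485.25  223.472  51.999] [467.982 159.811  38.   ] [501.089 238.189  64.236]
guide_stick 0.67 [289.0, 288.8, 416.7, 313.9] [391.282 -51.445   8.773] [ 371.906 -174.41     2.984] [411.008  72.636  12.644]
guide_stick 0.25 [414.4, 237.1, 447.8, 265.0] [ 507.997 -171.043   84.566] [ 486.99  -196.837   26.945] [ 534.615 -149.412   88.662]
```

View pics/top.png

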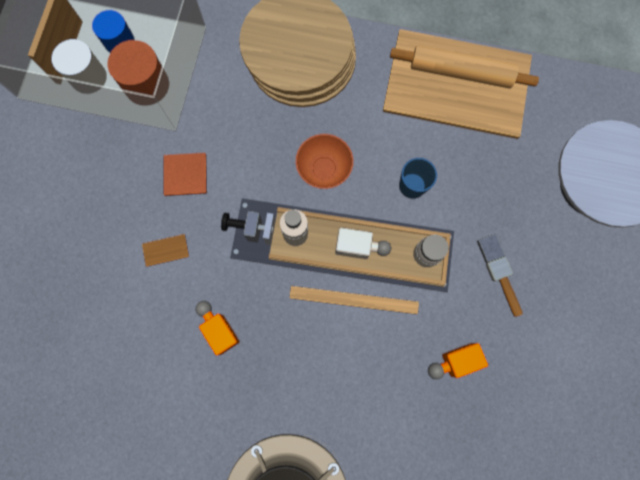

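The white bottle on the tray at (362,243) is the target. The orange bottles at (215,330) and (462,362) are look-alikes. The tall bottle is at (294,227), the jar at (431,250) and the knob at (228,222). Next I'll work out the lane direction and the move to a close look.

```bash
cat >> h.py <<'E'
def plan(pos,yang,tiltR=None):
    """pos of TCP mm, yang: world angle (deg) of tool y, tool pointing down -> numbers for jog_arm"""
    st=arm.read_state(); r0=rot(st["eef_rot"])
    a=np.radians(yang); y=np.array([np.cos(a),np.sin(a),0]); z=np.array([0,0,-1.]); x=np.cross(y,z)
    r1=R.from_matrix(np.stack([x,y,z],1))
    if tiltR is not None: r1=tiltR*r1
    print("now",st["time"],st["tcp_pos"],"F",st["ft_force"],"w",st["width"],"ff",st["finger_force"])
    print("tr",r0.inv().apply(np.array(pos)-st["tcp_pos"])/500,"tw",(r0.inv()*r1).as_rotvec()/0.5)
E
python3 - <<'E'
from h import *
d=np.load("top.npy"); P=cloud("top",d)
print(eyes.camera_info("wrist"))
m=(P[...,2]>6)&(P[...,2]<28)&(P[...,0]>425)&(P[...,0]<575)&(P[...,1]>-240)&(P[...,1]<180)&(d>0)
r=cv2.minAreaRect(P[m][:,:2].astype(np.float32)); print(r, cv2.boxPoints(r))
im=cv2.imread("pics/top.png")
cv2.imwrite("pics/crop.png",cv2.resize(im[190:300,210:460],None,fx=3,fy=3,interpolation=cv2.INTER_CUBIC))
plan([490,-40,300],4.3)
E
```

```text
{'camera_matrix': array([[385.516,   0.   , 325.071],
       [  0.   , 385.516, 240.71 ],
       [  0.   ,   0.   ,   1.   ]]), 'mount': array([[   0.   ,   -0.955,   -0.295,   80.904],
       [   1.   ,   -0.   ,    0.   ,   -0.984],
       [  -0.   ,   -0.295,    0.955, -147.778],
       [   0.   ,    0.   ,    0.   ,    1.   ]])}
((500.1787109375, -23.628082275390625), (128.97601318359375, 410.3936767578125), 3.0798983573913574) [[ 424.759  177.808]
 [ 446.809 -231.993]
 [ 575.599 -225.064]
 [ 553.549  184.737]]
now 0.45 [248.992 627.364 236.573] F [ 0.664 -0.159 -0.012] w 1.0011355657490022 ff 0.0
tr [-0.94  -1.063 -0.127] tw [-0.     0.     2.236]
```

View pics/crop.png

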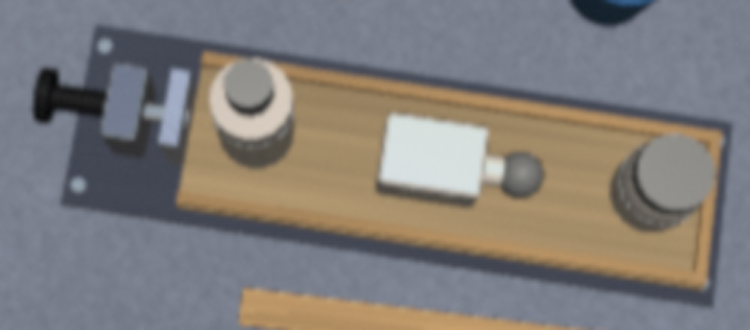

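The crop shows the white bottle with its body at about (435,155) and its grey ball cap at (521,174). It lies on the tray between the tall bottle at (250,110) and the jar at (670,180), so the choice holds.

Call:
jog_arm(translation=[[-0.32, -0.36, -0.06], [-0.32, -0.36, -0.06], [-0.32, -0.36, -0.06], [-0.32, -0.36, -0.06], [-0.32, -0.36, -0.06]], twist=[[0, 0, 0.8], [0, 0, 0.8], [0, 0, 0.8], [0, 0, 0.8], [0, 0, 0.8]], jaw=[1, 1, 1, 1, 1])

```text
time: 0.95
tcp_pos: [332.2, 398.5, 267.1]
eef_rot: [0.0, 0.38, 0.925, 0.0]
ft_force: [0.9, 0.4, 0.1]
width: 1.001
finger_force: 0.0
```

```bash
python3 -c "
from h import *
plan([490,-40,300],3.5)"
```

```text
now 0.95 [332.185 398.52  267.144] F [0.944 0.432 0.104] w 1.0011166800666587 ff 0.0
tr [-0.841 -0.402 -0.066] tw [ 0.001 -0.     1.461]
```

Call:
jog_arm(translation=[[-0.43, -0.2, -0.035], [-0.43, -0.2, -0.035], [-0.43, -0.2, -0.035], [-0.43, -0.2, -0.035], [-0.43, -0.2, -0.035]], twist=[[0, 0, 0.75], [0, 0, 0.75], [0, 0, 0.75], [0, 0, 0.75], [0, 0, 0.75]], jaw=[1, 1, 1, 1, 1])

```text
time: 1.45
tcp_pos: [415.1, 175.9, 284.8]
eef_rot: [0.0, 0.546, 0.838, 0.001]
ft_force: [0.5, 0.1, -1.0]
width: 0.999
finger_force: 0.0
```

```bash
python3 -c "
from h import *
plan([490,-40,300],3.5)"
```

```text
now 1.45 [415.06  175.869 284.757] F [ 0.508  0.122 -1.007] w 0.9993470341573625 ff 0.0
tr [-0.455 -0.037 -0.031] tw [ 0.002 -0.001  0.709]
```

Call:
jog_arm(translation=[[-0.45, -0.04, -0.03], [-0.45, -0.04, -0.03], [-0.45, -0.04, -0.03], [-0.45, -0.04, -0.03], [-0.45, -0.04, -0.03]], twist=[[0, 0, 0.7], [0, 0, 0.7], [0, 0, 0.7], [0, 0, 0.7], [0, 0, 0.7]], jaw=[0.6, 0.6, 0.6, 0.6, 0.6])

```text
time: 1.95
tcp_pos: [488.0, -39.2, 300.0]
eef_rot: [0.001, 0.684, 0.729, 0.0]
ft_force: [0.2, -0.1, 1.2]
width: 0.612
finger_force: 0.0
```

```bash
python3 - <<'E'
from h import *
plan([490,-40,300],3.5)
st=arm.read_state(); im,d=eyes.capture("wrist"); cv2.imwrite("pics/w1.png",im); np.save("w1.npy",d)
P=cloud("wrist",d,st)
for n in ["glaze_bottle","tall_bottle","squat_jar","pull_knob"]:
    for o in eyes.trace(n,"wrist")[:2]:
        m=o["region"]&(d>0); q=P[m]
        print(n,round(o["p"],2),o["rect"],np.percentile(q,[2,50,98],axis=0).ravel())
        if n=="glaze_bottle":
            h=q[(q[:,2]>30)]; r=cv2.minAreaRect(h[:,:2].astype(np.float32)); print(r)
            top=h[h[:,2]>55]; print("body",cv2.minAreaRect(top[:,:2].astype(np.float32)))
            vis=im.copy(); vis[o["region"]]=(0.6*vis[o["region"]]+[0,100,0]).astype(np.uint8)
            # ball: sphere fit on points in the far end
            e=h[h[:,1]<np.percentile(h[:,1],1)+24]
            from scipy.optimize import least_squares
            s=least_squares(lambda p:np.linalg.norm(e-p,axis=1)-16,e.mean(0)-[0,0,10],loss="soft_l1").x; print("ball",s,len(e))
        if n in("tall_bottle","squat_jar"):
            t=q[q[:,2]>np.percentile(q[:,2],98)-5]; print("top",t.mean(0),cv2.minEnclosingCircle(t[:,:2].astype(np.float32)))
m=(P[...,2]>14)&(P[...,2]<22)&(P[...,0]>425)&(P[...,0]<575)&(P[...,1]>-240)&(P[...,1]<180)&(d>0)
for s in (0,1):
    k=P[m]; xc=500-(k[:,1]+24)*.06; k=k[(k[:,0]>xc+38) if s else (k[:,0]<xc-38)]
    c=np.polyfit(k[:,1],k[:,0],1); print("lip",len(k),c,np.polyval(c,-40))
E
```

```text
now 1.95 [488.018 -39.204 300.025] F [ 0.201 -0.085  1.198] w 0.6117389332326645 ff 0.0
tr [-0.002  0.004  0.   ] tw [0.004 0.001 0.004]
glaze_bottle 0.98 [146.2, 327.5, 193.7, 342.0] [ 280.735 -242.674   -0.826  296.537 -222.193   30.197  324.095 -215.418
   38.151]
((292.986572265625, -222.83798217773438), (12.61320686340332, 28.89703369140625), 86.95223236083984)
body ((0.0, 0.0), (0.0, 0.0), 0.0)
ball [ 291.692 -231.018   23.234] 205
glaze_bottle 0.95 [314.1, 154.4, 362.0, 254.3] [477.204 -92.642  30.28  501.203 -30.699  59.146 523.461   7.739  61.106]
((501.8874206542969, -46.067989349365234), (48.82535934448242, 108.20306396484375), 3.3742246627807617)
body ((500.68121337890625, -26.193035125732422), (48.59437942504883, 67.37142181396484), 3.2565112113952637)
ball [504.183 -85.859  35.483] 588
tall_bottle 0.94 [316.6, 19.3, 383.9, 96.7] [477.058  68.606  49.323 498.222  88.894 112.967 523.059 116.83  147.851]
top [500.267  93.952 146.646] ((500.6252136230469, 93.95669555664062), 15.085125923156738)
tall_bottle 0.6 [222.4, 77.6, 263.2, 293.4] [ 373.755 -150.08     3.127  392.55   -24.254    9.504  411.485   74.731
   11.292]
top [392.287 -29.632   9.519] ((391.5129699707031, -43.54845428466797), 122.73306274414062)
squat_jar 0.97 [315.9, 287.7, 363.2, 358.2] [ 490.765 -196.936   18.698  514.315 -163.072   85.273  538.321 -149.419
   87.825]
top [ 515.839 -175.564   86.524] ((516.4404907226562, -176.90220642089844), 25.089937210083008)
lip 2399 [ -0.058 452.446] 454.77513175327766
lip 2479 [ -0.055 550.106] 552.3052313013826
```

View pics/w1.png

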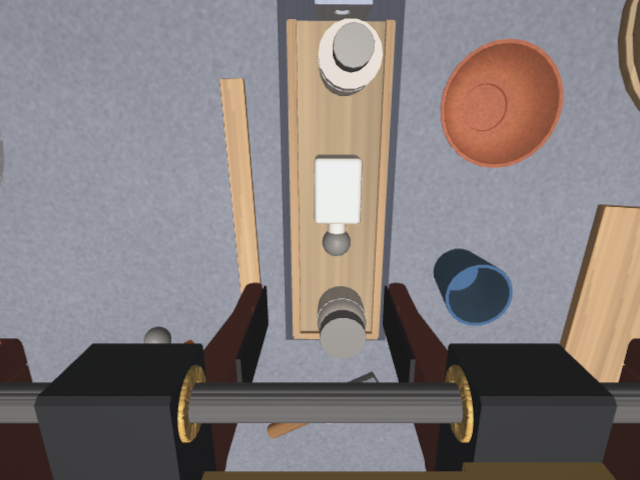

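The bottle's body is at about (338,190) and its ball cap at (336,242), in line with the lane between the tall bottle (350,50) and the jar (342,320). In the world frame the ball centre is (504,-86,35.5), and the lane angle is about 3.3°.

```bash
python3 -c "
from h import *
plan([504,-86,100],3.3)
plan([504,-86,31],3.3)"
```

```text
now 2.2 [487.137 -33.778 299.01 ] F [0.148 0.93  0.433] w 0.5994422610296262 ff 0.0
tr [-0.107  0.027  0.398] tw [-0.001 -0.001  0.023]
now 2.2 [487.137 -33.778 299.01 ] F [0.148 0.93  0.433] w 0.5994422610296262 ff 0.0
tr [-0.107  0.027  0.536] tw [-0.001 -0.001  0.023]
```

Call:
jog_arm(translation=[[-0.106, 0.027, 0.3], [-0.106, 0.027, 0.4], [-0.106, 0.027, 0.4], [-0.106, 0.027, 0.4], [-0.106, 0.027, 0.4]], twist=[[0, 0, 0.02], [0, 0, 0.02], [0, 0, 0.02], [0, 0, 0.02], [0, 0, 0.02]], jaw=[0.5, 0.5, 0.5, 0.5, 0.5], newtons=8)

```text
time: 2.7
tcp_pos: [500.8, -85.6, 94.4]
eef_rot: [-0.003, 0.686, 0.728, -0.003]
ft_force: [-0.8, 0.6, -0.5]
width: 0.497
finger_force: 0.0
```

Call:
jog_arm(translation=[[0, 0, 0], [0, 0, 0]], twist=[[0, 0, 0], [0, 0, 0]], jaw=[0.5, 0.5])

```text
time: 2.9
tcp_pos: [505.7, -85.7, 101.0]
eef_rot: [0.001, 0.686, 0.728, 0.001]
ft_force: [0.5, -0.6, 0.5]
width: 0.5
finger_force: 0.0
```

```bash
python3 - <<'E'
from h import *
from scipy.optimize import least_squares
plan([504,-86,31],3.3)
st=arm.read_state(); im,d=eyes.capture("wrist"); cv2.imwrite("pics/w2.png",im)
P=cloud("wrist",d,st)
for o in eyes.trace("glaze_bottle","wrist")[:2]:
    m=o["region"]&(d>0); q=P[m]; h=q[q[:,2]>30]
    print(o["p"],o["rect"],np.percentile(h,[1,50,99],axis=0).ravel(),cv2.minAreaRect(h[:,:2].astype(np.float32)))
    e=h[h[:,1]<np.percentile(h[:,1],1)+24]
    print("ball",least_squares(lambda p:np.linalg.norm(e-p,axis=1)-16,e.mean(0)-[0,0,10],loss="soft_l1").x,len(e))
E
```

```text
now 2.9 [505.702 -85.691 100.97 ] F [ 0.523 -0.598  0.508] w 0.5000533302083391 ff 0.0
tr [-0.001 -0.004  0.14 ] tw [ 0.005 -0.001  0.003]
0.87 [271.7, 92.1, 370.5, 292.8] [476.624 -93.709  40.351 501.182 -29.546  59.377 523.989   6.772  61.102] ((501.52020263671875, -46.18464279174805), (48.96312713623047, 107.97945404052734), 3.3691279888153076)
ball [503.896 -85.801  35.538] 2184
0.8 [50.6, 433.6, 77.5, 479.8] [ 322.763 -259.95    30.076  331.576 -249.596   35.195  456.824  -66.08
  190.992] ((389.45458984375, -157.92861938476562), (230.0905303955078, 23.973115921020508), 57.67054748535156)
ball [ 343.287 -241.643   34.058] 438
```

View pics/w2.png

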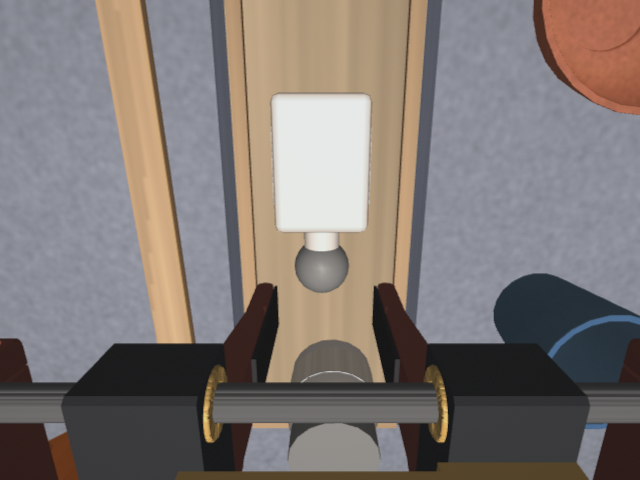

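The ball at (322,264) is centred between the fingers at (265,330) and (385,330), so I'll descend and pinch.

Call:
jog_arm(translation=[[0, -0.003, 0.06], [0, -0.003, 0.11], [0, -0.003, 0.135], [0, -0.003, 0.14], [0, -0.003, 0.14]], twist=[[0, 0, 0], [0, 0, 0], [0, 0, 0], [0, 0, 0], [0, 0, 0]], jaw=[0.5, 0.5, 0.5, 0.5, 0.5])

```text
time: 3.5
tcp_pos: [503.6, -86.7, 30.0]
eef_rot: [0.0, 0.686, 0.727, 0.0]
ft_force: [0.3, 0.0, 0.3]
width: 0.503
finger_force: 0.0
```

Call:
jog_arm(translation=[[0, 0, 0], [0, 0, 0], [0, 0, 0], [0, 0, 0], [0, 0, 0]], twist=[[0, 0, 0], [0, 0, 0], [0, 0, 0], [0, 0, 0], [0, 0, 0]], jaw=[0.5, 0.25, 0.25, 0.25, 0.25], newtons=8)

```text
time: 4.0
tcp_pos: [503.5, -87.0, 29.6]
eef_rot: [0.0, 0.686, 0.727, 0.0]
ft_force: [1.3, -0.3, 2.9]
width: 0.36
finger_force: 8.0
```

Call:
jog_arm(translation=[[0.01, 0, -0.02], [0.02, 0, -0.04], [0.03, 0, -0.06], [0.04, 0, -0.08], [0.05, 0, -0.1]], twist=[[0, 0, 0], [0, 0, 0], [0, 0, 0], [0, 0, 0], [0, 0, 0]], jaw=[0.25, 0.25, 0.25, 0.25, 0.25])

```text
time: 4.5
tcp_pos: [501.4, -60.9, 80.1]
eef_rot: [-0.0, 0.686, 0.728, 0.0]
ft_force: [-0.5, 0.4, -1.5]
width: 0.354
finger_force: 8.0
```

Call:
jog_arm(translation=[[0.01, 0, -0.02], [0.02, 0, -0.04], [0.03, 0, -0.06], [0.04, 0, -0.075], [0.04, 0, -0.075]], twist=[[0, 0, 0], [0, 0, 0], [0, 0, 0], [0, 0, 0], [0, 0, 0]], jaw=[0.25, 0.25, 0.25, 0.25, 0.25])

```text
time: 5.0
tcp_pos: [501.0, -41.2, 117.6]
eef_rot: [0.0, 0.686, 0.728, 0.001]
ft_force: [-0.1, -0.0, -2.2]
width: 0.356
finger_force: 8.0
```

```bash
python3 - <<'E'
from h import *
plan([503.5,-41,103],3.3)
im,d=eyes.capture("side"); 
P=cloud("side",d)
for o in eyes.trace("glaze_bottle","side")[:3]:
    q=P[o["region"]&(d>0)]; print(o["p"],o["rect"],np.percentile(q,[2,50,98],axis=0).ravel())
cv2.imwrite("pics/s1.png",im)
E
```

```text
now 5.0 [500.963 -41.207 117.634] F [-0.144 -0.01  -2.216] w 0.3560252867888094 ff 8.000037521123886
tr [0.    0.005 0.029] tw [ 0.003 -0.001  0.003]
0.98 [208.6, 354.0, 260.2, 412.4] [ 281.129 -319.995    7.372  320.252 -290.853   46.367  353.643 -229.796
   50.059]
0.83 [304.0, 230.5, 334.8, 288.7] [476.509 -78.464  37.693 498.683 -68.224  86.705 523.261 -34.132 136.26 ]
```

View pics/s1.png

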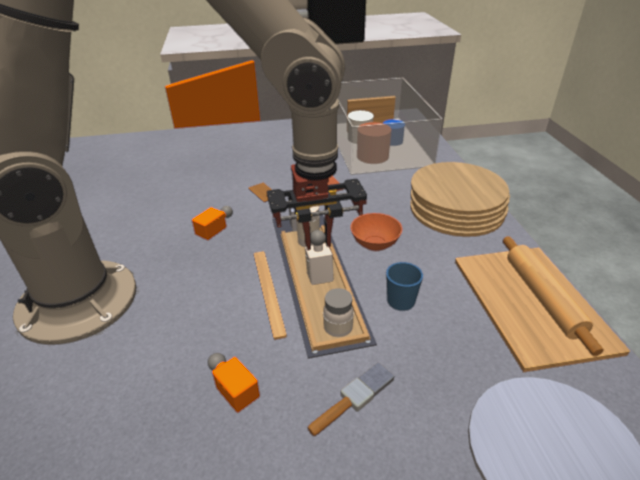

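The bottle at (318,265) hangs upright in the jaws above the tray. I'll let the swing die down and measure its tilt before setting it down.

Call:
jog_arm(translation=[[0, 0.004, 0], [0, 0.004, 0], [0, 0.004, 0], [0, 0.004, 0], [0, 0.004, 0]], twist=[[0, 0, 0], [0, 0, 0], [0, 0, 0], [0, 0, 0], [0, 0, 0]], jaw=[0.25, 0.25, 0.25, 0.25, 0.25])

```text
time: 5.6
tcp_pos: [502.2, -41.9, 116.5]
eef_rot: [-0.0, 0.686, 0.727, -0.0]
ft_force: [-0.2, -0.7, -2.4]
width: 0.354
finger_force: 8.0
```

```bash
cat >> h.py <<'E'
def tilt():
    im,d=eyes.capture("side"); P=cloud("side",d)
    for o in eyes.trace("glaze_bottle","side")[:4]:
        q=P[cv2.erode(o["region"].astype(np.uint8),np.ones((3,3)))>0]
        if np.median(q[:,0])<440: continue
        print(o["p"],o["rect"],np.percentile(q,[2,50,98],axis=0).ravel())
        lo=np.percentile(q[:,2],1); f=q[(q[:,2]>lo+4)&(q[:,2]<lo+58)]
        f=f[f[:,1]<np.percentile(f[:,1],70)]
        A=np.c_[f[:,0],f[:,2],np.ones(len(f))]; c=np.linalg.lstsq(A,f[:,1],rcond=None)[0]
        r=A@c-f[:,1]; k=abs(r)<2; c=np.linalg.lstsq(A[k],f[k,1],rcond=None)[0]
        print("dy/dx,dy/dz deg",np.degrees(c[:2]),k.sum(),len(f))
    return im
E
python3 -c "
from h import *
plan([503.5,-41,103],3.3)
tilt()"
```

```text
now 5.6 [502.2   -41.928 116.512] F [-0.163 -0.729 -2.38 ] w 0.3539088698974311 ff 7.9999154806137085
tr [0.002 0.003 0.027] tw [-0.001  0.     0.   ]
0.86 [305.7, 232.4, 331.1, 284.2] [477.014 -66.622  35.998 499.018 -62.427  84.005 521.541 -40.389 134.901]
dy/dx,dy/dz deg [1.43  0.001] 329 341
```

Call:
jog_arm(translation=[[0, 0.002, 0.008], [0, 0.002, 0.016], [0, 0.002, 0.02], [0, 0.002, 0.024], [0, 0.002, 0.024]], twist=[[0, 0, 0], [0, 0, 0], [0, 0, 0], [0, 0, 0], [0, 0, 0]], jaw=[0.25, 0.25, 0.25, 0.25, 0.25])

```text
time: 6.2
tcp_pos: [503.1, -41.7, 104.3]
eef_rot: [-0.0, 0.686, 0.727, -0.0]
ft_force: [0.4, -0.0, -2.9]
width: 0.357
finger_force: 8.0
```

```bash
python3 -c "
from h import *
plan([503.5,-41,101],3.3)
tilt()"
```

```text
now 6.2 [503.104 -41.729 104.314] F [ 0.444 -0.033 -2.878] w 0.35674914928751783 ff 7.999868094921112
tr [0.001 0.001 0.007] tw [-0.001  0.     0.001]
0.56 [305.0, 235.6, 334.5, 289.8] [477.354 -66.396  20.611 499.4   -62.032  69.649 523.71  -36.218 122.501]
dy/dx,dy/dz deg [ 1.323 -0.533] 337 351
```

Call:
jog_arm(translation=[[0, 0, 0.003], [0, 0, 0.005], [0, 0, 0.005]], twist=[[0, 0, 0], [0, 0, 0], [0, 0, 0]], jaw=[0.25, 0.25, 0.25])

```text
time: 6.6
tcp_pos: [503.8, -41.6, 102.6]
eef_rot: [0.0, 0.686, 0.727, 0.0]
ft_force: [-0.8, 1.1, 2.7]
width: 0.356
finger_force: 8.0
```

Call:
jog_arm(translation=[[0, 0, 0.002], [0, 0, 0.002]], twist=[[0, 0, 0], [0, 0, 0]], jaw=[0.25, 0.25])

```text
time: 6.8
tcp_pos: [503.8, -41.7, 101.9]
eef_rot: [0.0, 0.686, 0.727, 0.001]
ft_force: [-1.7, 0.7, 7.1]
width: 0.356
finger_force: 8.0
```

Contact is made, so I'll check the tilt before releasing.

```bash
python3 -c "
from h import *
plan([503.5,-41,101],3.3)
tilt()"
```

```text
now 6.8 [503.82  -41.748 101.854] F [-1.749  0.713  7.076] w 0.3564792014930271 ff 8.000318482518196
tr [ 0.002 -0.001  0.002] tw [ 0.002 -0.001  0.001]
0.81 [304.4, 237.7, 334.7, 289.3] [478.492 -65.963  20.814 500.776 -62.202  70.644 522.976 -39.094 121.001]
dy/dx,dy/dz deg [ 1.381 -0.186] 322 327
```

Call:
jog_arm(translation=[[0, 0, -0.002], [0, 0, -0.002], [0, 0, -0.002], [0, 0, -0.002], [0, 0, -0.002]], twist=[[0, 0, 0], [0, 0, 0], [0, 0, 0], [0, 0, 0], [0, 0, 0]], jaw=[0.25, 0.4, 0.5, 0.6, 0.6])

```text
time: 7.4
tcp_pos: [503.4, -41.7, 102.1]
eef_rot: [0.0, 0.686, 0.727, -0.0]
ft_force: [-0.2, -0.6, -1.0]
width: 0.592
finger_force: 0.0
```

Call:
jog_arm(translation=[[0, 0, -0.03], [0, 0, -0.08], [0, 0, -0.15], [0, 0, -0.24], [0, 0, -0.3]], twist=[[0, 0, 0], [0, 0, 0], [0, 0, 0], [0, 0, 0], [0, 0, 0]], jaw=[0.6, 0.6, 0.6, 0.6, 0.6])

```text
time: 7.9
tcp_pos: [503.9, -42.1, 254.7]
eef_rot: [0.001, 0.687, 0.727, 0.001]
ft_force: [0.4, 1.1, 0.2]
width: 0.599
finger_force: 0.0
```

```bash
python3 -c "
from h import *
plan([480,190,240],3.3)
tilt()"
```

```text
now 7.9 [503.9   -42.126 254.685] F [0.424 1.073 0.214] w 0.5991652876407059 ff 0.0
tr [ 0.466 -0.021  0.029] tw [ 0.004 -0.    -0.   ]
0.8 [306.3, 239.4, 334.1, 288.1] [478.746 -65.938  21.896 499.933 -61.715  74.429 522.204 -30.119 120.358]
dy/dx,dy/dz deg [1.46  0.364] 316 327
```

Call:
jog_arm(translation=[[0.5, -0.005, 0.03], [0.5, -0.005, 0.03], [0.5, -0.005, 0.03], [0.5, -0.005, 0.03], [0.5, -0.005, 0.03]], twist=[[0, 0, 0], [0, 0, 0], [0, 0, 0], [0, 0, 0], [0, 0, 0]], jaw=[0.7, 0.7, 0.7, 0.7, 0.7])

```text
time: 8.5
tcp_pos: [485.5, 209.0, 236.3]
eef_rot: [-0.0, 0.686, 0.727, -0.0]
ft_force: [1.5, 0.3, -0.2]
width: 0.7
finger_force: 0.0
```

Call:
jog_arm(translation=[[0, 0, 0.04], [0, 0, 0.08], [0, 0, 0.08]], twist=[[0, 0, 0], [0, 0, 0], [0, 0, 0]], jaw=[0.7, 0.7, 0.7])

```text
time: 8.8
tcp_pos: [484.2, 206.7, 194.1]
eef_rot: [-0.001, 0.686, 0.728, -0.003]
ft_force: [-0.6, 0.1, 0.4]
width: 0.701
finger_force: 0.0
```

```bash
cat >> h.py <<'E'
def knob(fn):
    st=arm.read_state(); im,d=eyes.capture("wrist"); cv2.imwrite(fn,im); P=cloud("wrist",d,st)
    for o in eyes.trace("pull_knob","wrist")[:2]:
        q=P[o["region"]&(d>0)]; q=q[q[:,2]>25]
        print(o["p"],o["rect"],np.percentile(q,[1,50,99],axis=0).ravel())
        u=np.array([-.0575,.998]); s=(q[:,:2]-[503.6,-41.5])@u; w=(q[:,:2]-[503.6,-41.5])@[u[1],-u[0]]
        for a in range(200,320,4):
            k=(s>=a)&(s<a+4)
            if k.sum()>5: print(a,k.sum(),"w",np.percentile(w[k],[3,97]),"ztop",np.percentile(q[k,2],97))
E
python3 -c "
from h import *
plan([489,217,40],3.3)
knob('pics/k1.png')"
```

```text
now 8.8 [484.174 206.681 194.112] F [-0.557  0.093  0.395] w 0.7014699807513614 ff 0.0
tr [0.021 0.012 0.308] tw [-0.01   0.007  0.002]
0.96 [307.6, 184.8, 359.6, 297.6] [471.095 151.183  32.233 489.398 223.469  52.861 504.669 239.567  64.025]
200 27 w [-2.706  4.095] ztop 50.38320212792623
232 24 w [-6.903  6.51 ] ztop 54.338922052030355
236 104 w [-8.184  8.365] ztop 54.33364141732213
240 110 w [-8.255  8.412] ztop 54.49701787061121
244 104 w [-8.25  8.31] ztop 54.73980343525898
248 108 w [-8.251  8.277] ztop 54.4126577975333
252 112 w [-8.25   8.809] ztop 54.351812698271054
256 116 w [-8.246  8.974] ztop 54.40460570630164
260 121 w [-8.239  8.899] ztop 54.545922673875154
264 116 w [-8.233  8.853] ztop 54.44369899596965
268 69 w [-13.318  13.589] ztop 63.45968906103529
272 247 w [-16.496  16.773] ztop 64.30581443283428
276 271 w [-17.178  17.551] ztop 64.04429980479803
280 304 w [-15.121  15.581] ztop 62.21824727496152
```

View pics/k1.png

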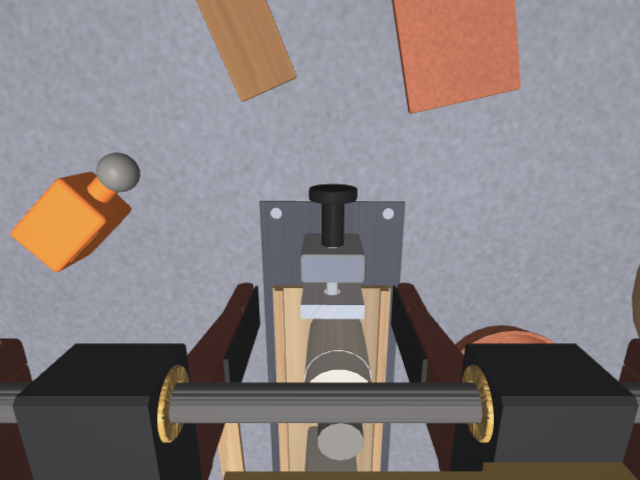

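The knob's flange is at (333,192) and its neck at (333,222), clear behind the guide block at (333,260). The neck middle is 252 mm along the lane.

Call:
jog_arm(translation=[[0.015, 0.01, 0.1], [0.015, 0.01, 0.2], [0.015, 0.01, 0.2], [0.015, 0.01, 0.2], [0.015, 0.01, 0.2]], twist=[[0, 0, 0], [0, 0, 0], [0, 0, 0], [0, 0, 0], [0, 0, 0]], jaw=[0.6, 0.6, 0.6, 0.6, 0.6])

```text
time: 9.4
tcp_pos: [492.8, 215.3, 99.9]
eef_rot: [0.0, 0.687, 0.727, 0.002]
ft_force: [0.5, 0.1, 0.4]
width: 0.6
finger_force: 0.0
```

```bash
python3 -c "
from h import *
plan([488.9,214,40],3.3)
knob('pics/k2.png')" | grep -v '^2[0-9][26] '
```

```text
now 9.4 [492.768 215.313  99.887] F [0.494 0.057 0.353] w 0.5995455192040297 ff 0.0
tr [-0.002 -0.008  0.12 ] tw [ 0.007 -0.004 -0.001]
0.64 [283.6, 223.1, 353.9, 377.3] [470.605 150.818  31.33  489.038 230.204  52.958 504.942 239.533  63.92 ]
240 203 w [-7.811  8.073] ztop 54.21726443401887
244 204 w [-7.776  8.558] ztop 54.25179474158734
248 204 w [-7.658  8.018] ztop 54.232940690733514
260 212 w [-8.019  7.961] ztop 54.351143231306374
264 196 w [-7.959  7.925] ztop 54.21656125187024
268 86 w [-15.108  16.937] ztop 63.41898128305399
280 961 w [-15.396  15.613] ztop 61.747755320222495
```

Call:
jog_arm(translation=[[-0.002, -0.007, 0.05], [-0.002, -0.007, 0.09], [-0.002, -0.007, 0.12], [-0.002, -0.007, 0.12], [-0.002, -0.007, 0.12]], twist=[[0, 0, 0], [0, 0, 0], [0, 0, 0], [0, 0, 0], [0, 0, 0]], jaw=[0.6, 0.6, 0.6, 0.6, 0.6])

```text
time: 10.0
tcp_pos: [488.1, 214.0, 38.0]
eef_rot: [0.0, 0.686, 0.727, 0.001]
ft_force: [0.3, -0.4, -0.6]
width: 0.602
finger_force: 0.0
```

Call:
jog_arm(translation=[[0, 0, 0], [0, 0, 0], [0, 0, 0], [0, 0, 0], [0, 0, 0]], twist=[[0, 0, 0], [0, 0, 0], [0, 0, 0], [0, 0, 0], [0, 0, 0]], jaw=[0.4, 0.1, 0.1, 0.1, 0.1], newtons=45)

```text
time: 10.5
tcp_pos: [488.8, 214.0, 37.5]
eef_rot: [0.001, 0.686, 0.727, 0.001]
ft_force: [-0.2, 0.9, -2.5]
width: 0.195
finger_force: 45.0
```

```bash
python3 -c "
from h import *
plan([487.6,236,40],3.3)"
```

```text
now 10.5 [488.829 214.005  37.519] F [-0.162  0.868 -2.464] w 0.19453246570896815 ff 45.03361523151398
tr [ 0.044  0.    -0.005] tw [ 0.006 -0.001  0.   ]
```

Call:
jog_arm(translation=[[0.01, 0, 0], [0.02, 0, 0], [0.03, 0, 0], [0.04, 0, 0], [0.04, 0, 0]], twist=[[0, 0, 0], [0, 0, 0], [0, 0, 0], [0, 0, 0], [0, 0, 0]], jaw=[0.1, 0.1, 0.1, 0.1, 0.1])

```text
time: 11.0
tcp_pos: [487.9, 230.0, 37.4]
eef_rot: [0.002, 0.687, 0.726, -0.001]
ft_force: [4.0, -10.4, 3.6]
width: 0.195
finger_force: 45.0
```

```bash
python3 -c "
from h import *
plan([487.6,236,40],3.3)
knob('pics/k3.png')" | grep -v '^2[0-6][26] '
```

```text
now 11.0 [487.882 230.015  37.442] F [  4.02  -10.43    3.632] w 0.19455659626677235 ff 45.002521276474
tr [ 0.012  0.    -0.005] tw [ 0.003  0.008 -0.005]
0.91 [277.1, 256.0, 376.7, 383.8] [469.763 210.345  30.958 487.469 249.69   53.13  503.642 255.52   63.91 ]
248 59 w [-8.551  8.607] ztop 52.87161135939818
260 361 w [-7.884  7.955] ztop 54.46108303871211
264 364 w [-7.826  7.937] ztop 54.27161196859847
268 360 w [-7.749  7.863] ztop 54.310223442125086
272 388 w [-7.674  7.79 ] ztop 54.2594873144958
276 386 w [-7.607  7.748] ztop 54.44017289318741
280 145 w [-7.531  6.489] ztop 54.338135932615224
284 183 w [-15.189  15.416] ztop 63.49544210798822
288 928 w [-17.105  16.585] ztop 64.09828305227778
292 1186 w [-17.017  17.072] ztop 63.89213305252122
296 2473 w [-15.083  15.337] ztop 61.56545998272396
```

Call:
jog_arm(translation=[[0.006, 0, 0], [0.012, 0, 0], [0.012, 0, 0], [0.012, 0, 0]], twist=[[0, 0, 0], [0, 0, 0], [0, 0, 0], [0, 0, 0]], jaw=[0.1, 0.1, 0.1, 0.1])

```text
time: 11.5
tcp_pos: [487.6, 234.5, 37.4]
eef_rot: [0.002, 0.688, 0.726, -0.001]
ft_force: [3.8, -13.4, 4.0]
width: 0.196
finger_force: 45.0
```

Call:
jog_arm(translation=[[0.005, 0, 0], [0.005, 0, 0], [0.005, 0, 0], [0.005, 0, 0]], twist=[[0, 0, 0], [0, 0, 0], [0, 0, 0], [0, 0, 0]], jaw=[0.1, 0.1, 0.1, 0.1])

```text
time: 11.9
tcp_pos: [487.5, 236.2, 37.4]
eef_rot: [0.003, 0.688, 0.726, -0.002]
ft_force: [4.6, -14.5, 4.7]
width: 0.194
finger_force: 45.0
```

Call:
jog_arm(translation=[[0.005, 0, 0], [0.005, 0, 0], [0.005, 0, 0], [0.005, 0, 0], [0.005, 0, 0]], twist=[[0, 0, 0], [0, 0, 0], [0, 0, 0], [0, 0, 0], [0, 0, 0]], jaw=[0.1, 0.1, 0.1, 0.1, 0.1])

```text
time: 12.4
tcp_pos: [487.5, 236.2, 37.4]
eef_rot: [0.003, 0.689, 0.725, -0.003]
ft_force: [3.9, -21.1, 8.9]
width: 0.193
finger_force: 45.0
```

```bash
python3 -c "
from h import *
plan([487.6,236,40],3.3)
knob('pics/k4.png')
im=tilt(); cv2.imwrite('pics/s2.png',im)
d=eyes.capture('side')[1]; P=cloud('side',d)
for n in ['tall_bottle','squat_jar']:
  for o in eyes.trace(n,'side')[:2]: print(n,o['p'],o['rect'],np.percentile(P[o['region']],[2,50,98],axis=0).ravel())
" | grep -v '^2[0-7][0-9] '
```

```text
now 12.4 [487.48  236.172  37.381] F [  3.858 -21.097   8.866] w 0.19344525026378323 ff 45.015753507614136
tr [-0.     0.    -0.005] tw [ 0.001  0.017 -0.013]
0.64 [277.2, 256.8, 374.1, 428.2] [469.188 216.02   31.075 487.121 255.851  53.102 503.265 261.605  63.861]
280 367 w [-7.648  7.726] ztop 54.20679148901592
284 343 w [-7.559  7.664] ztop 54.29040076148609
292 584 w [-16.204  16.347] ztop 63.86007962688837
296 981 w [-17.009  16.687] ztop 63.89668651732936
300 3211 w [-15.863  15.797] ztop 63.15552449448659
0.74 [305.3, 235.4, 334.4, 288.0] [477.629 -66.636  22.144 498.938 -61.712  73.598 522.119 -29.136 121.279]
dy/dx,dy/dz deg [ 1.486 -0.278] 325 346
tall_bottle 0.77 [295.2, 187.3, 319.8, 249.6] [473.537  66.882   4.873 495.408  77.335  89.014 543.339 217.014 148.238]
squat_jar 0.89 [322.3, 291.2, 351.6, 337.8] [ 487.696 -205.359   16.492  511.37  -195.2     64.4    538.629 -157.703
   89.199]
```

View pics/s2.png

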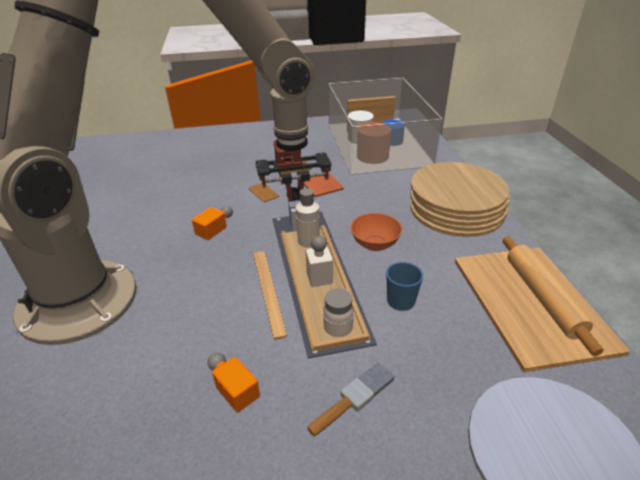

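View pics/k4.png

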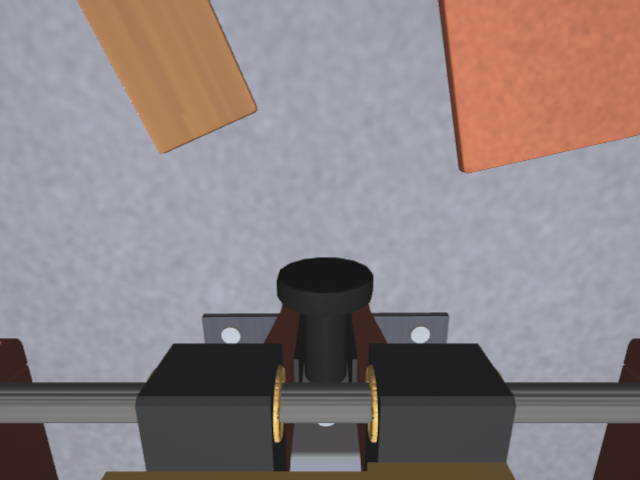

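The plunger is at its stop: position held at 22 mm of travel while the force rose to 21 N. The side view shows the bottle upright at (318,262) between the tall bottle at (307,220) and the jar at (338,312). The wrist view shows the knob gripped, with its flange at (325,280). I'm handing in now.

```bash
python3 -c "
from h import *
s=arm.read_state(); print(s['tcp_pos'],s['ft_force'],s['finger_force'])
print(arm.job_done())"
```

```text
[487.533 236.197  37.407] [  3.87  -20.996   7.992] 45.01579821109772
the job is handed in; nothing more can be done
None
```

The glaze bottle is standing upright on the tray between its neighbours, and the plunger was fully back against its stop and still held when I handed the job in at about 12.7 s.

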